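# Fetch the glass bottle from behind the sprung flap and stand it on the scale

## Robot

A 6-joint arm with a two-finger parallel gripper is mounted at the origin on the work surface. World frame = base frame: x ahead of the robot, y to its left, z up, the work surface at z = 0. Lengths are in m, angles in degrees, forces in N, time in s.
With the tool pointing down it reaches from about 0.375 to 0.75 m from the base axis. Payload 9 kg.
Tool frame: the origin (TCP) lies where the fingers leave the gripper's body, on its centre line; the fingertips stand 73 mm ahead of it and the grasp point (between the pads) lies 54 mm ahead of it (robot.tip_reach is the distance from the TCP to the fingertips, in m); z points along the fingers, y is the line along which they close (so a half turn about z gives the same grasp; the last joint's range is limited). The gripper opens to 85 mm and grips with 20 to 120 N. Pads are 22 mm wide; open, the fingers measure 114 mm over their backs; the gripper's body (76 mm by 85 mm) begins 54 mm behind the grasp point. The pads swing forward as they close: fully open they stand 13 mm farther back than shut.
Start: joints at [53.13, 5.964, 5.575, 89.605, 0, 77.527], TCP at [0.248, 0.546, 0.304] pointing down, gripper open.
Joint ranges: [-171.21, 171.21], [-48.23, 106.86], [-62.78, 66.21], [-105.2, 120.99], [-86.42, 89.51], [-180, 180]. Speed limits (degrees/s): [127.2, 127.2, 147.25, 180, 180, 180].

## Interface

Orientations are given as [roll, pitch, yaw] about the fixed x, y, z axes, in that order (R = Rz(yaw) Ry(pitch) Rx(roll)).
In Python, from plant import robot gives the robot as it stands. Calls block until the motion is done:
- robot.move_pose(position, orientation): joint-space move of the TCP to a pose.
- robot.line_to(position, vel=0.15, rotation=None, guard=None): straight line of the TCP; rotation=None keeps the orientation; vel is the mean speed in m/s. With guard (N) it stops when the force on the tool has changed by that much, and returns True; else False.
- robot.goto_joints(angles): joint-space move.
- robot.set_gripper(opening): finger opening in m; the grip force is fixed at half the most; returns when the fingers have stopped.
- robot.pause(seconds).
- robot.ik(position, orientation): joint angles nearest the present ones, or None.
- robot.observe(): the state.
- robot.grab_frame(name): name is "scene" or "top" or "wrist"; returns the picture (400x640x3 uint8, blue, green, red); there is no depth.
- robot.get_calibration(name): a dict with "vertical_fov" (degrees; the focal length in pixels is half the picture's height over the tangent of half this angle, whatever the lens; pixels are square), "cx", "cy" (the principal point, pixels), "rvec" (rotation vector, rad) and "tvec" (3), from world to camera coordinates, as OpenCV has them. Camera axes: x right, y down, z forward; pixel columns grow to the right and rows downward; lengths in m; the calibration is good to about 2 mm. The wrist camera is an equidistant fisheye: a pixel r from the principal point sees the ray r / f radians off the axis. A picture is of the moment at which its call begins: read the wrist's pose just before it. get_calibration takes no time and is no camera call; for the wrist camera it gives the pose at the moment of the call.
A pose or a line that the arm cannot do raises robot.IKError and nothing moves.
- robot.job_done(): hands the job in; it is judged then, once.
The state is a dict: "time": time; "q": joint angles; "qvel": joint speeds; "joint_torque": joint torques, N m; "tool_pos": TCP position; "tcp_rot": TCP orientation; "ft_force": force on the tool from outside, world axes, zero at the start; "torque": the same for the moment, N m; "gripper_width": finger opening in m; "gripper_force": force on a finger pad.
Only numpy, scipy, OpenCV 4.12 (cv2) and the standard library are available. Lean on these libraries where they do the work, as an engineer would, in place of code of your own. Each camera call takes 0.05 s, during which the arm holds its last target. There are 200 camera calls.

## Task

Open the spring-closing clear flap of the white box, keep it open with your hand while you reach in behind it, and bring out the square amber bottle. Lay the bottle down on its side on the green mat and let go, then take it again another way and stand it upright, cap up, well within the teal pan of the scale, leaving the flap shut. The bottle is glass, so never let it drop, and do not disturb the bowl, the jar or the test-strip tube.

Things in the scene. Friction and masses are not known exactly. Their poses are not given: they have to be found in the camera images.
- box: Fixed white box, 200 (x) x 210 (y) mm, inner width 200; origin at the centre of its underside, x from its hinged front to its back, z up. Front wall 36 mm high. Flat roof, top 80 mm above the table, from x=+45 mm to the back (+100). The flap alone covers the rest; side walls follow just under it. Wooden ledge inside, top 21 mm above the table, x=-35 to +25, 180 mm wide; floor at 5 mm.
- flap_hinge (a point): Point on the flap's hinge line, mid-width, at x=-90 mm of the box (its front edge, nearer the robot), 45 mm above the table; fixed, axes as the box's: y runs along the hinge line, x towards the box's back.
- flap_lip (a point): Top edge, mid-width, of the flap's blue lip; moves with the flap. Clear slick plate 146 x 206 x 4 mm, rising from the hinge to end 20 mm above the roof's front edge. Shut, this point is 132 mm behind, 79 mm above the hinge. The lip, 5 mm thick, full width, stands 25 mm up from the plate's end. Fingers set down over the roof can hook plate and lip from behind and take them up and over in an arc round the hinge.
- flap (a joint): Flap angle, rad: 0 shut, 2.2 fully open, plate vertical at 1.18. It opens upward and over to the box's front. A spring always shuts it (0.09 N m when shut, 0.06 N m more per rad, plus the weight of its 90 g; damping 0.04 N m s/rad): it stays open only while held. Swung past upright, it can be left leaning on the hand's front while the fingers go down to the bottle.
- bottle_center (a point): Centre of the amber glass bottle, mid-length on its axis; x axis from foot to cap. 72 mm long: foot at x=-36, body 34 x 34 mm square to x=+18, neck 18 mm wide, brass-coloured cap 24 mm wide from +22 to +36. About 110 g. Starts lying on the ledge in the box, cap to the box's back, 38 mm above the table, within 10 degrees of the box's x axis, 77 to 89 mm behind the hinge.
- mat_center (a point): Centre of the top of the fixed green mat, 200 mm (x) by 150 mm (y), 2 mm thick.
- pan_center (a point): Centre of the top of the teal pan of the low grey scale (fixed), 18 mm above the table. The pan is 100 mm (x) by 110 mm (y); the scale's base 160 x 130 mm.
- bowl: Brown card bowl, 120 mm across, 50 mm high, loose; origin at the centre of its underside. Leave alone.
- jar: White jar with black lid, 68 mm across, 63 mm high, loose, standing behind the scale; origin at the centre of its underside. Leave alone.
- tube: White test-strip tube with blue cap, 31 mm across, 85 mm high, loose, standing behind the box; origin at the centre of its underside. Leave alone.
Things that resemble listed ones, but are neither listed nor needed, are in the scene too. Of the things like the part that bears mat_center, leave any that is red; of the rest the larger one is meant. Of the things that look like the part that bears pan_center, the largest one is meant.

How it is judged (in metres and radians):
On the way, in this order (a step that is already met when the one before it is completed fails the run):
1. the flap is swung open (value of joint flap above 0.6 rad), for 0.1 s.
2. the bottle is lifted out of the box (height (world z) of bottle_center above 0.13 m), for 0.1 s.
3. the bottle lies on its side on the green mat, let go (height (world z) of bottle_center below 0.025 m and angle between bottle_center's own x axis and vertical between 1.35 and 1.8 rad and x of bottle_center in the frame of mat_center between -0.1 and 0.1 m and y of bottle_center in the frame of mat_center between -0.075 and 0.075 m and contact force between the fingers and bottle below 0.05 N), for 0.2 s.
At the end, for the whole second after the job is handed in: The bottle stands still and upright (within 0.1 rad), cap up, on the scale's pan, its centre within 33 mm (x) and 38 mm (y) of the pan's centre; the flap is shut (under 0.08 rad); bowl, jar and tube are within 30 mm of where they stood (angle between bottle_center's own x axis and vertical below 0.1 rad and x of bottle_center in the frame of pan_center between -0.033 and 0.033 m and y of bottle_center in the frame of pan_center between -0.038 and 0.038 m and z of bottle_center in the frame of pan_center between 0.032 and 0.04 m and linear speed of bottle below 0.02 m/s and value of joint flap below 0.08 rad and distance of each of bowl, jar, tube from where it was at the start of the episode below 0.03 m); the robot touches nothing.
It fails at once if the bottle falls free (faster than 0.9 m/s while not held, a drop of about 40 mm) (linear speed of bottle above 0.9 m/s and contact force between the fingers and bottle below 0.05 N).
It fails at once if the bowl, jar or tube is moved more than 30 mm or knocked over (distance of any of bowl, jar, tube from where it was at the start of the episode above 0.03 m or angle between any of bowl, jar, tube's own z axis and vertical above 0.6 rad).
It also fails if it takes over 72 s, if anything falls off the work surface, if the arm or the gripper's body presses on something with over 40 N, if the wrist force passes 120 N, or if a joint passes its speed limit or range.

## Working session

There is one attempt and no reset: what is moved stays moved. The work goes in short steps, each a Python script; the robot and the scene stay as the last script left them, time stands still between calls to the robot, and variables do not carry over. Pictures are saved under pics/ and viewed, at most 10 in all, crops included, and the job is handed in when it is done.

```bash
ls; mkdir -p pics; python3 - <<'E'
from plant import robot
import cv2
for n in("scene","top"):
    cv2.imwrite(f"pics/{n}0.png",robot.grab_frame(n)); print(n,robot.get_calibration(n))
print(robot.observe(), robot.tip_reach)
E
```

```text
pics
scene {'vertical_fov': 51.66493181432139, 'cx': 320.65011306504744, 'cy': 198.27942829120877, 'rvec': array([ 2.03919557,  0.90647943, -0.48402338]), 'tvec': array([-0.38592422, -0.11745967,  1.50896328])}
top {'vertical_fov': 46.93936156773486, 'cx': 321.30858358757666, 'cy': 202.90341862788978, 'rvec': array([ 2.20443996, -2.1638337 ,  0.04928651]), 'tvec': array([0.06217345, 0.49691963, 1.41039913])}
{'time': 0.1, 'q': array([ 5.31298602e+01,  5.99455923e+00,  5.53080507e+00,  8.96030972e+01,
       -1.78793327e-04,  7.75282150e+01]), 'qvel': array([-0.07998591, -0.0178157 ,  0.1410248 , -0.01050356,  0.10217632,
       -0.03369415]), 'joint_torque': array([ 7.51304993e-03, -5.58207536e+01,  5.04720211e+01,  1.29537407e-02,
       -2.29703546e-04, -6.38119718e-05]), 'tool_pos': array([0.24769684, 0.54625712, 0.30319972]), 'tcp_rot': array([-1.79934688e+02, -1.42625732e-02,  1.55601637e+02]), 'ft_force': array([-0.33148473, -0.21689248,  0.61898952]), 'torque': array([-0.0007073 ,  0.00808071, -0.03568405]), 'gripper_force': 0.0, 'gripper_width': 0.08523927095285197} 0.0726
```

View pics/scene0.png

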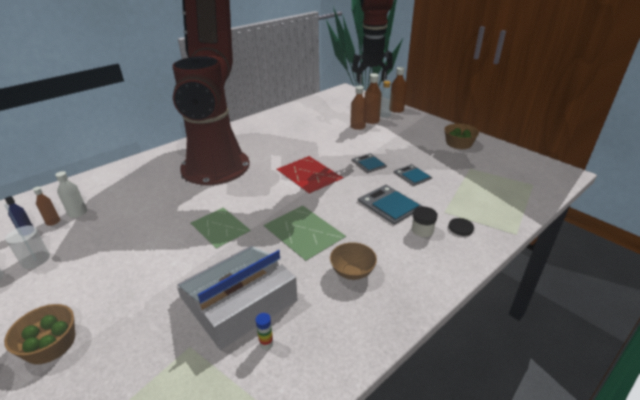

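View pics/top0.png

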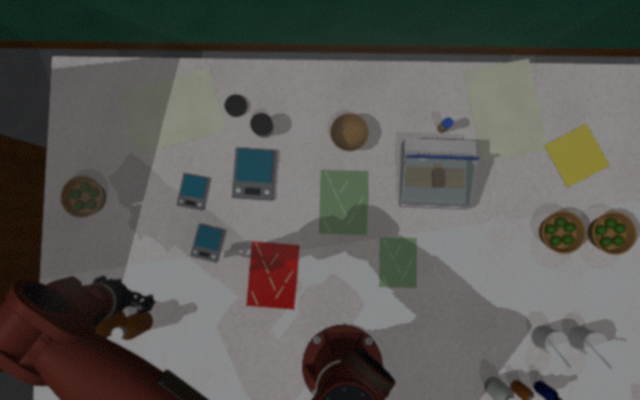

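The top view shows:
- **Mats:** green large (344,202), green small (398,262), red (273,275). The larger green one is meant.
- **Scales:** large (255,173), small (193,190) and (208,241). The largest is meant.
- **Others:** the box is at (438,172) with the bottle inside near (438,177), the bowl at (350,131), the jar at (261,124) and the tube at (446,125).

I'll confirm these in one enlarged crop.

```bash
cat > h.py <<'E'
import numpy as np, cv2
from plant import robot
def cam(n):
    c=robot.get_calibration(n); f=200/np.tan(np.radians(c["vertical_fov"])/2)
    return c,f,cv2.Rodrigues(np.array(c["rvec"]))[0],np.array(c["tvec"])
def p2w(n,u,v,z):
    c,f,R,t=cam(n); d=R.T@np.array([(u-c["cx"])/f,(v-c["cy"])/f,1]); o=-R.T@t
    return o+d*(z-o[2])/d[2]
def w2p(n,P):
    c,f,R,t=cam(n); p=R@np.array(P)+t; return p[0]/p[2]*f+c["cx"],p[1]/p[2]*f+c["cy"]
E
python3 - <<'E'
from h import *
im=np.mean([robot.grab_frame("top").astype(float) for _ in range(4)],0).astype(np.uint8)
cv2.imwrite("pics/topavg.png",im)
a=cv2.resize(im[100:250,220:490],None,fx=2.9,fy=2.9,interpolation=cv2.INTER_CUBIC)
cv2.imwrite("pics/crop1.png",np.clip(a*1.4,0,255).astype(np.uint8))
hsv=cv2.cvtColor(im,cv2.COLOR_BGR2HSV)
def seg(lo,hi,box,z,nm):
    m=np.zeros(im.shape[:2],np.uint8);x0,y0,x1,y1=box
    m[y0:y1,x0:x1]=cv2.inRange(hsv,lo,hi)[y0:y1,x0:x1]
    c=max(cv2.findContours(m,0,2)[0],key=cv2.contourArea); r=cv2.minAreaRect(c)
    P=[p2w("top",*q,z) for q in cv2.boxPoints(r)]
    print(nm,r,p2w("top",*r[0],z).round(4),[ (P[i]-P[i-1])[:2].round(4) for i in range(4)])
seg((40,50,40),(85,255,255),(300,150,375,250),.002,"mat")
seg((88,90,40),(110,255,255),(225,140,290,205),.018,"pan")
seg((100,90,40),(130,255,255),(395,130,490,170),.124,"lip")
for n,u,v,z in(("bowl",350,131,.03),("jar",261,124,.063),("tube",446,125,.085),("lipL",408,155,.124),("lipR",478,158,.124),("bottle",438,177,.055)):print(n,p2w("top",u,v,z).round(3))
E
```

```text
mat ((343.2658386230469, 202.02554321289062), (45.97446823120117, 61.59912872314453), 1.9091525077819824) [0.5005 0.0031 0.002 ] [array([0.002 , 0.1429]), array([ 0.1928, -0.0027]), array([-0.0023, -0.144 ]), array([-0.1925,  0.0039])]
pan ((253.94415283203125, 165.28172302246094), (34.9822998046875, 31.34870147705078), 4.085616588592529) [0.6089 0.2831 0.018 ] [array([0.0059, 0.1088]), array([ 0.0981, -0.004 ]), array([-0.006 , -0.1092]), array([-0.0979,  0.0045])]
lip ((442.99127197265625, 156.7079620361328), (70.06420135498047, 2.5810935497283936), 2.385944366455078) [ 0.6281 -0.2763  0.124 ] [array([0.0051, 0.1998]), array([ 0.0075, -0.0002]), array([-0.0051, -0.1999]), array([-0.0074,  0.0003])]
bowl [ 0.719 -0.013  0.03 ]
jar [0.729 0.258 0.063]
tube [ 0.729 -0.295  0.085]
lipL [ 0.631 -0.176  0.124]
lipR [ 0.626 -0.376  0.124]
bottle [ 0.578 -0.279  0.055]
```

View pics/crop1.png

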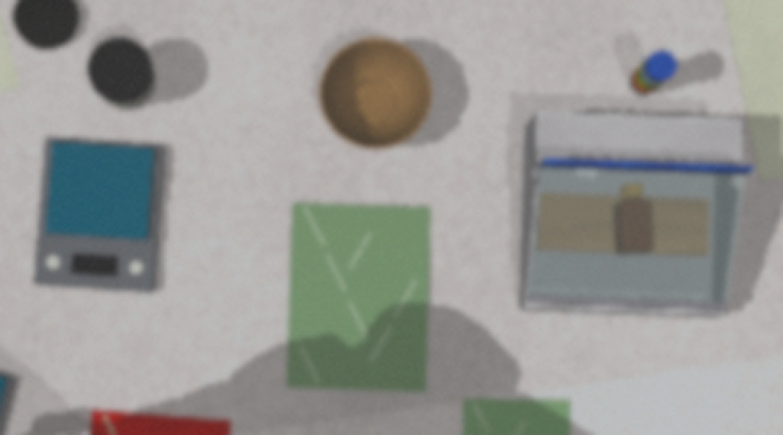

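The crop confirms the targets. The large green mat is centred at crop (360,297), the largest teal pan at (100,190), and the bottle at (634,220) under the blue lip at (645,165). Next I'll check reachability for the whole plan.

```bash
cat >> h.py <<'E'
from scipy.spatial.transform import Rotation as Rn
BY=np.radians(-1.5); BX=np.array([np.cos(BY),np.sin(BY),0]); BYv=np.array([-BX[1],BX[0],0])
HINGE=np.array([.4965,-.2725,0])     # z world
PAN=np.array([.609,.283,.018]); MAT=np.array([.5005,.003,.002])
def bx(x,y,z): return HINGE+BX*x+BYv*y+np.array([0,0,z])   # x behind hinge, z world
def tilt(yaw,e,flip):
    """tool z outward along yaw, e deg below horizontal (90=down); tool x = up-ish (flip False) or its negative"""
    yaw,e=np.radians([yaw,e]); o=np.array([np.cos(yaw),np.sin(yaw),0]); k=np.array([0,0,1.])
    z=o*np.cos(e)-k*np.sin(e); x=o*np.sin(e)+k*np.cos(e); x=-x if flip else x
    M=np.column_stack([x,np.cross(z,x),z]); return Rn.from_matrix(M).as_euler('xyz',degrees=True),z
def g2t(p,z,r=.054): return np.array(p)-r*z
E
python3 - <<'E'
from h import *
def t(n,p,rot):
    q=robot.ik(p,rot); print(n,np.round(p,3),np.round(rot,1),None if q is None else np.round(q,0))
for yaw in(-1.5,178.5):
    r=[180,0,yaw]
    t("hook hi",bx(152,0,.25),r);t("hook",bx(152,0,.16),r);t("past",bx(-49,0,.18),r);t("grasp",bx(74,0,.092),r)
for y in(0,180): t("mat",MAT+[0,0,.075],[180,0,y])
for e in(35,45):
  for f in(0,1):
    r,z=tilt(0,90-e,f); t(f"regrasp e{e} f{f}",g2t(MAT+[0,0,.025],z),r)
    for yw in(0,25,40):
      r,z=tilt(yw,e,f); t(f"pan e{e} f{f} yaw{yw}",g2t(PAN+[0,0,.04],z),r)
E
```

```text
hook hi [152.444  -4.251   0.25 ] [180.    0.   -1.5] None
hook [152.444  -4.251   0.16 ] [180.    0.   -1.5] None
past [-48.487   1.01    0.18 ] [180.    0.   -1.5] None
grasp [74.471 -2.21   0.092] [180.    0.   -1.5] None
hook hi [152.444  -4.251   0.25 ] [180.    0.  178.5] None
hook [152.444  -4.251   0.16 ] [180.    0.  178.5] None
past [-48.487   1.01    0.18 ] [180.    0.  178.5] None
grasp [74.471 -2.21   0.092] [180.    0.  178.5] None
mat [0.5   0.003 0.077] [180   0   0] [-15.  -6. -31.  66.   0. 165.]
mat [0.5   0.003 0.077] [180   0 180] [-15.  -6. -31.  66.   0. -15.]
regrasp e35 f0 [0.47  0.003 0.071] [180. -35.   0.] None
pan e35 f0 yaw0 [0.565 0.283 0.089] [180. -55.   0.] [  21.  -20.  -59.   -2.  -17. -168.]
pan e35 f0 yaw25 [0.569 0.264 0.089] [180. -55.  25.] None
pan e35 f0 yaw40 [0.575 0.255 0.089] [180. -55.  40.] [  0. -25. -61.   6.  31. 155.]
regrasp e35 f1 [0.47  0.003 0.071] [180.  35. 180.] None
pan e35 f1 yaw0 [0.565 0.283 0.089] [180.  55. 180.] [ 21. -20. -59.  -2. -17.  12.]
pan e35 f1 yaw25 [0.569 0.264 0.089] [-180.   55. -155.] None
pan e35 f1 yaw40 [0.575 0.255 0.089] [-180.   55. -140.] [  0. -25. -61.   6.  31. -25.]
regrasp e45 f0 [0.462 0.003 0.065] [180. -45.   0.] None
pan e45 f0 yaw0 [0.571 0.283 0.096] [180. -45.   0.] [  20.  -18.  -51.   14.  -14. -166.]
pan e45 f0 yaw25 [0.574 0.267 0.096] [180. -45.  25.] [  9. -24. -55.  15.  11. 168.]
pan e45 f0 yaw40 [0.58  0.258 0.096] [180. -45.  40.] [  3. -21. -52.  20.  25. 152.]
regrasp e45 f1 [0.462 0.003 0.065] [180.  45. 180.] None
pan e45 f1 yaw0 [0.571 0.283 0.096] [180.  45. 180.] [ 20. -18. -51.  14. -14.  14.]
pan e45 f1 yaw25 [0.574 0.267 0.096] [-180.   45. -155.] [  9. -24. -55.  15.  11. -12.]
pan e45 f1 yaw40 [0.58  0.258 0.096] [ 180.   45. -140.] [  3. -21. -52.  20.  25. -28.]
```

```bash
sed -i 's|def bx(x,y,z):.*|def bx(x,y,z): return HINGE+BX*x/1e3+BYv*y/1e3+np.array([0,0,z])   # mm behind hinge, mm left; world z m|' h.py
python3 - <<'E'
from h import *
def t(n,p,rot):
    q=robot.ik(p,rot)
    if q is not None: print(n,np.round(q,0))
for yaw in(-1.5,178.5):
    r=[180,0,yaw]
    t("hook hi",bx(152,0,.25),r);t("hook",bx(152,0,.16),r);t("past",bx(-49,0,.18),r);t("grasp",bx(74,0,.092),r)
for mx in(.48,.53,.56):
 for e in(35,45):
  for yw in range(-180,180,45):
   for f in(0,1):
    r,z=tilt(yw,90-e,f); t(f"re {mx} e{e} yaw{yw} f{f}",g2t([mx,.003,.027],z),r)
E
```

```text
hook hi [-34.  25.  22.  87.   0. 148.]
hook [-34.  26.  13.  78.   0. 148.]
past [-46.  -7. -20.  77.   0. 136.]
grasp [-38.  16.  -6.  68.   0. 144.]
hook hi [-34.  25.  22.  87.   0. -32.]
hook [-34.  26.  13.  78.   0. -32.]
past [-46.  -7. -20.  77.   0. -44.]
grasp [-38.  16.  -6.  68.   0. -36.]
re 0.48 e35 yaw-180 f0 [-11.  35.   9.  99.  -6.  -9.]
re 0.48 e35 yaw-180 f1 [-11.  35.   9.  99.  -6. 171.]
re 0.48 e35 yaw-135 f0 [ -1.  26.  -2.  88. -24. -40.]
re 0.48 e35 yaw-135 f1 [ -1.  26.  -2.  88. -24. 140.]
re 0.48 e35 yaw-90 f0 [  4.  -0. -30.  63. -35. -85.]
re 0.48 e35 yaw-90 f1 [  4.  -0. -30.  63. -35.  95.]
re 0.48 e35 yaw45 f0 [-37. -31. -56.  60.  35. 100.]
re 0.48 e35 yaw45 f1 [-37. -31. -56.  60.  35. -80.]
re 0.48 e35 yaw90 f0 [-33.   7. -23.  80.  29.  51.]
re 0.48 e35 yaw90 f1 [ -33.    7.  -23.   80.   29. -129.]
re 0.48 e35 yaw135 f0 [-23.  28.   0.  95.  12.  18.]
re 0.48 e35 yaw135 f1 [ -23.   28.    0.   95.   12. -162.]
re 0.48 e45 yaw-180 f0 [-11.  48.  22. 109.  -8.  -8.]
re 0.48 e45 yaw-180 f1 [-11.  48.  22. 109.  -8. 172.]
re 0.48 e45 yaw-135 f0 [  
[... 2805 characters left out ...]
0 f1 [-10.  65.  49. 118.  -7. 173.]
re 0.56 e45 yaw-135 f0 [  1.  51.  28. 103. -29. -34.]
re 0.56 e45 yaw-135 f1 [  1.  51.  28. 103. -29. 146.]
re 0.56 e45 yaw-90 f0 [  7.  19. -13.  66. -45. -79.]
re 0.56 e45 yaw-90 f1 [  7.  19. -13.  66. -45. 101.]
re 0.56 e45 yaw-45 f0 [   2.  -25.  -58.   23.  -31. -143.]
re 0.56 e45 yaw-45 f1 [  2. -25. -58.  23. -31.  37.]
re 0.56 e45 yaw45 f0 [-36. -16. -48.  48.  44. 103.]
re 0.56 e45 yaw45 f1 [-36. -16. -48.  48.  44. -77.]
re 0.56 e45 yaw90 f0 [-32.  27.  -5.  87.  37.  48.]
re 0.56 e45 yaw90 f1 [ -32.   27.   -5.   87.   37. -132.]
re 0.56 e45 yaw135 f0 [-22.  54.  31. 110.  16.  17.]
re 0.56 e45 yaw135 f1 [ -22.   54.   31.  110.   16. -163.]
```

```bash
python3 - <<'E'
from h import *
r=[180,0,-1.5]
robot.move_pose(bx(60,-6,.32),r); 
c=robot.get_calibration("wrist"); np.save("w1.npy",c,allow_pickle=True)
im=robot.grab_frame("wrist"); cv2.imwrite("pics/w1.png",im)
R=cv2.Rodrigues(c["rvec"])[0]; print("cam",-R.T@c["tvec"],"axis",R[2],c["vertical_fov"],c["cx"],c["cy"],robot.observe()["tool_pos"],robot.observe()["time"])
E
```

```text
cam [ 0.63283544 -0.28073557  0.39110304] axis [-0.30151607  0.00627402 -0.95344045] 65.70646984690485 317.88399316990206 203.84236884770368 [ 0.55660595 -0.27942293  0.32001292] 3.4417
```

View pics/w1.png

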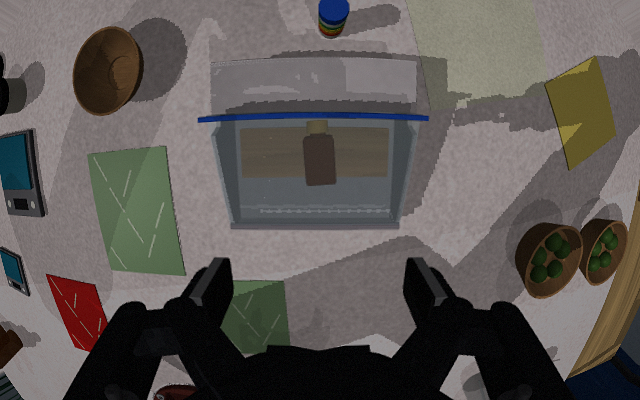

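The wrist view shows the lip from (199,120) to (428,118), the bottle body from (318,134) to (321,186), and its cap at (316,126). The camera sits on the tool's +x side, so the flap won't hit it.

```bash
cat >> h.py <<'E'
def fish(c,u,v,zw):
    f=200/np.tan(np.radians(c["vertical_fov"])/2); R=cv2.Rodrigues(np.array(c["rvec"]))[0]
    d=np.array([u-c["cx"],v-c["cy"]]); r=np.hypot(*d); a=r/f
    w=R.T@np.array([*(d/r*np.sin(a)),np.cos(a)]); o=-R.T@np.array(c["tvec"]); return o+w*(zw-o[2])/w[2]
def hb(p): d=np.array(p)-HINGE; return (1e3*np.array([d@BX,d@BYv])).round(1)
E
python3 - <<'E'
from h import *
c=np.load("w1.npy",allow_pickle=True).item()
for n,u,v,z in(("lipL",199,120,.124),("lipR",428,118,.124),("bodytop front edge",321,186,.050),("frontL",307,186,.055),("frontR",336,184,.055),("backL",303,136,.055),("backR",333,134,.055),("cap",316,127,.05),("boxfrontL",231,228,.04),("boxfrontR",399,228,.04)):
    p=fish(c,u,v,z);print(n,p.round(4),hb(p))
E
```

```text
lipL [ 0.6297 -0.1747  0.124 ] [130.6 101.3]
lipR [ 0.6258 -0.3788  0.124 ] [ 132.  -102.8]
bodytop front edge [ 0.5461 -0.2826  0.05  ] [49.9 -8.8]
frontL [ 0.5478 -0.2669  0.055 ] [51.1  7. ]
frontR [ 0.5493 -0.2994  0.055 ] [ 53.5 -25.5]
backL [ 0.6039 -0.2644  0.055 ] [107.1  10.9]
backR [ 0.6053 -0.2968  0.055 ] [109.4 -21.5]
cap [ 0.613  -0.2786  0.05  ] [116.6  -3.1]
boxfrontL [ 0.4928 -0.1686  0.04  ] [ -6.4 103.8]
boxfrontR [ 0.4875 -0.3791  0.04  ] [  -6.2 -106.8]
```

```bash
python3 - <<'E'
from h import *
def L(x,z,v=.12,g=None):
    s=robot.line_to(bx(x,-7,z),vel=v,guard=g); o=robot.observe(); print(x,z,s,o["tool_pos"].round(3),o["ft_force"].round(1),round(o["time"],1))
L(158,.27); L(158,.162,.06,5)
L(145,.168,.05); L(125,.19,.06)
np.save("w2.npy",robot.get_calibration("wrist"),allow_pickle=True)
a=robot.grab_frame("wrist"); b=robot.grab_frame("scene")
cv2.imwrite("pics/w2.png",np.vstack([a[:, :],cv2.resize(b[150:350,120:440],(640,400))])[::1][:, :])
i=cv2.imread("pics/w2.png"); cv2.imwrite("pics/w2.png",cv2.resize(i,(480,600)))
E
```

```text
158 0.27 False [ 0.654 -0.284  0.271] [-0.6 -0.2 -0.1] 4.5
158 0.162 False [ 0.654 -0.284  0.162] [-0.2 -0.8 -0.5] 6.5
145 0.168 False [ 0.642 -0.284  0.169] [ 3.7 -0.3  0.5] 6.9
125 0.19 False [ 0.624 -0.283  0.194] [15.4  2.2 10.9] 7.5
```

View pics/w2.png

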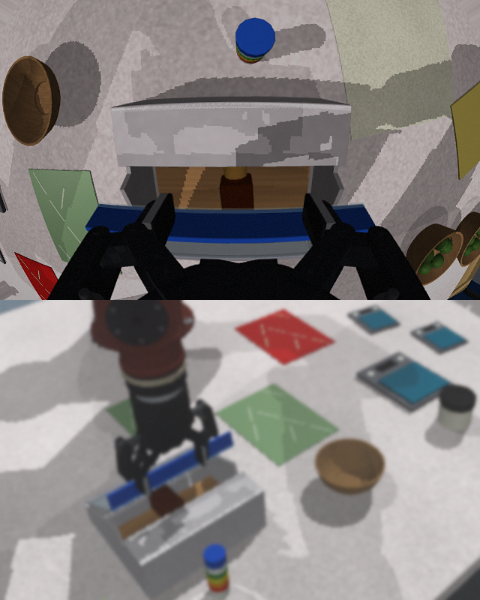

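The flap is hooked and lifting: the plate and lip are up on the fingers, and the bottle is visible through the gap. I'll continue round the arc.

```bash
python3 - <<'E'
from h import *
def L(x,z,v=.08,g=25):
    s=robot.line_to(bx(x,-7,z),vel=v,guard=g); o=robot.observe(); print(x,z,s,o["tool_pos"].round(3),o["ft_force"].round(1),round(o["time"],1)); return s
o=robot.observe();print(o["ft_force"].round(1))
for x,z in((114,.195),(101,.202),(71,.220),(41,.230),(11,.228)):
    if L(x,z): break
a=robot.grab_frame("wrist"); b=robot.grab_frame("scene")
cv2.imwrite("pics/w3.png",cv2.resize(np.vstack([a,cv2.resize(b[100:300,120:440],(640,400))]),(480,600)))
E
```

```text
[15.1  2.7 10.1]
114 0.195 True [ 0.619 -0.283  0.201] [ 4.4 -0.9  2.3] 7.8
```

View pics/w3.png

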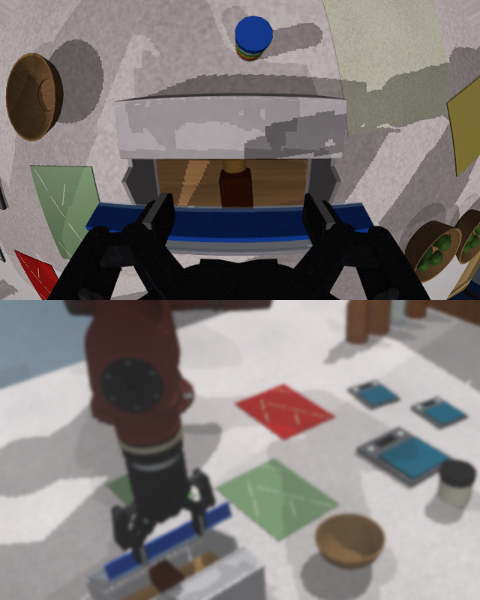

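The fingertips are riding on the lip's face with poor leverage, not under the plate's end: the force tilts up at about 17 N. I'll back off, set the tips lower over the roof and redo the arc.

```bash
python3 - <<'E'
from h import *
def L(x,z,v=.08,g=25):
    s=robot.line_to(bx(x,-7,z),vel=v,guard=g); o=robot.observe(); print(x,z,s,o["tool_pos"].round(3),hb(o["tool_pos"]),o["ft_force"].round(1),round(o["time"],1)); return s
L(160,.19,.1,None); robot.pause(.3); L(160,.143,.04,4)
z0=robot.observe()["tool_pos"][2]
if z0<.152:
  for xf in(135,125,114,102,90,75,60,45,30,15,0):
    e=.045+.146*np.sin(np.arccos(xf/146)) 
    if L(xf+11,max(z0+.002,e+.043),.08,15): break
a=robot.grab_frame("wrist"); b=robot.grab_frame("scene")
cv2.imwrite("pics/w4.png",cv2.resize(np.vstack([a,cv2.resize(b[100:300,120:440],(640,400))]),(480,600)))
E
```

```text
160 0.19 False [ 0.656 -0.284  0.189] [159.5  -6.9] [-0.6  0.5 -0.1] 8.5
160 0.143 False [ 0.656 -0.284  0.143] [160.1  -7.1] [ 1.2 -0.2  0.4] 10.1
146 0.14540632732198053 False [ 0.643 -0.283  0.146] [146.4  -7.1] [ 2.8 -1.  -0.5] 10.4
136 0.16343871685016917 False [ 0.634 -0.283  0.164] [137.3  -7.4] [ 7.4 -0.3  3.9] 10.8
125 0.179214034007931 False [ 0.622 -0.283  0.18 ] [126.1  -7.3] [ 6.9 -1.5  3.9] 11.2
113 0.19246051885760473 False [ 0.609 -0.283  0.192] [113.1  -7.1] [ 4.  -1.1  1.3] 11.6
101 0.20296086290559928 False [ 0.597 -0.282  0.203] [100.9  -7. ] [2.2 0.3 0.3] 12.0
86 0.21326372180324193 False [ 0.582 -0.282  0.213] [86.1 -7.1] [ 2.6 -0.4  1.5] 12.3
71 0.22110146505579864 False [ 0.567 -0.281  0.221] [71.1 -7. ] [1.7 0.4 1.4] 12.7
56 0.22689204440859811 False [ 0.552 -0.281  0.227] [56.1 -7. ] [1.5 0.1 0.2] 13.0
41 0.230884568795934 False [ 0.537 -0.281  0.231] [41.1 -7. ] [0.5 0.7 0.6] 13.4
26 0.23322740788157031 False [ 0.522 -0.28   0.233] [26.1 -7. ] [2.  1.  0.6] 13.7
11 0.23399999999999999 False [ 0.507 -0.28   0.234] [11.1 -7. ] [ 1.1  0.5 -0.7] 14.1
```

View pics/w4.png

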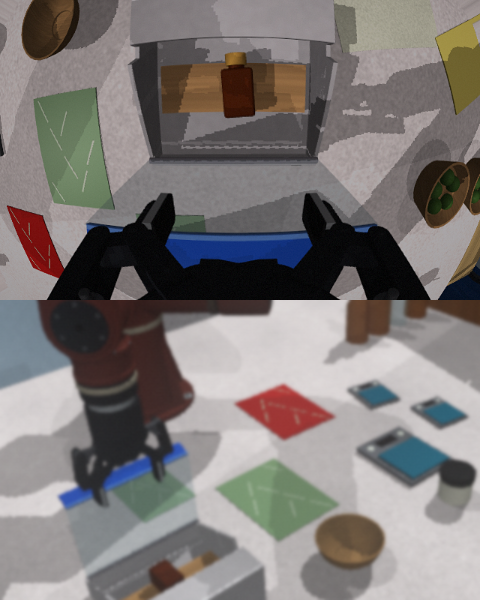

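The flap is upright on the fingers and the bottle is clearly visible: body corners at (223,117), (254,115), (221,69) and (250,67) in the view. I'll refine its pose, then swing past upright and go in.

```bash
python3 - <<'E'
from h import *
c=robot.get_calibration("wrist")
P=[fish(c,u/.75,v/.75,.055) for u,v in((223,117),(254,115),(221,69),(250,67))]
f=(P[0]+P[1])/2; b=(P[2]+P[3])/2
print(hb(f),hb(b),np.degrees(np.arctan2(*(b-f)[1::-1])))
def L(x,z,v=.08,g=15):
    s=robot.line_to(bx(x,-7,z),vel=v,guard=g); o=robot.observe(); print(x,z,s,hb(o["tool_pos"]),o["tool_pos"][2].round(3),o["ft_force"].round(1),round(o["time"],1)); return s
for xf,zt in((-30,120),(-60,90),(-75,65),(-75,52),(-60,45),(-40,45),(-20,45),(0,45),(30,45),(67,45)):
    if L(xf+11,.105+zt/1e3): break
a=robot.grab_frame("wrist"); b=robot.grab_frame("scene")
cv2.imwrite("pics/w5.png",cv2.resize(np.vstack([a,cv2.resize(b[100:300,120:440],(640,400))]),(480,600)))
E
```

```text
[53.6 -7.3] [105.8  -4. ] 2.151485862322951
-19 0.22499999999999998 False [-18.8  -7. ] 0.225 [ 2.7 -0.7 -0.2] 14.7
-49 0.195 False [-48.7  -7. ] 0.195 [1.4 1.1 0.1] 15.4
-64 0.16999999999999998 False [-63.9  -7. ] 0.17 [0.7 0.1 0.5] 15.9
-64 0.157 False [-64.   -6.8] 0.157 [1.7 0.8 1.3] 16.2
-49 0.15 False [-48.8  -7. ] 0.15 [1.3 0.1 0.9] 16.6
-29 0.15 False [-28.9  -7. ] 0.15 [ 2.7 -0.3  0.3] 17.0
-9 0.15 False [-9. -7.] 0.15 [ 3.8 -1.1  0.2] 17.4
11 0.15 False [10.6 -6.9] 0.15 [ 1.6 -0.2 -0.1] 17.8
41 0.15 False [40.7 -6.9] 0.15 [1.2 0.1 1. ] 18.3
78 0.15 False [77.8 -7. ] 0.15 [1.5 0.3 0.4] 18.9
```

View pics/w5.png

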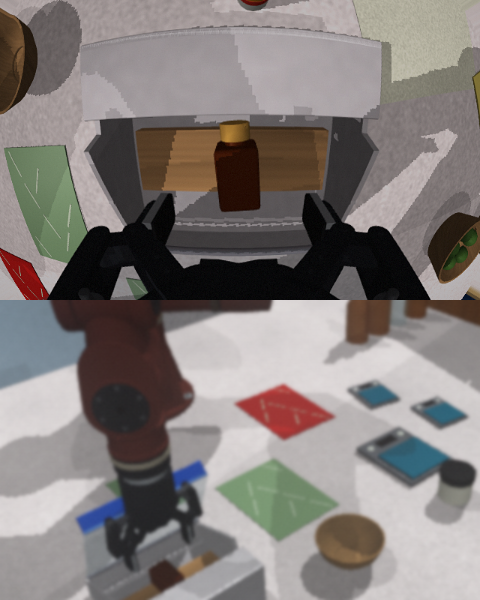

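The flap leans on the hand's front and the fingers straddle the bottle, seen at (237,170). Next I descend, grip and lift.

```bash
python3 - <<'E'
from h import *
r=[180,0,2.2]
def L(x,z,v=.08,g=15):
    s=robot.line_to(bx(x,-6,z),vel=v,guard=g,rotation=r); o=robot.observe(); print(x,z,s,hb(o["tool_pos"]),o["tool_pos"][2].round(3),o["ft_force"].round(1),o["gripper_width"].round(4),o["gripper_force"],round(o["time"],1)); return s
L(80,.14); 
if not L(80,.097,.05,8):
    robot.set_gripper(.025); o=robot.observe(); print(o["gripper_width"],o["gripper_force"],o["ft_force"].round(1))
    if o["gripper_width"]>.03:
        L(80,.105,.04,20); L(80,.17,.08,20); L(80,.28,.1,20); L(80,.34,.15,20); robot.pause(.5)
a=robot.grab_frame("wrist"); b=robot.grab_frame("scene")
cv2.imwrite("pics/w6.png",cv2.resize(np.vstack([a,cv2.resize(b[50:250,120:440],(640,400))]),(480,600)))
E
```

```text
Traceback (most recent call last):
AttributeError: 'float' object has no attribute 'round'
```

```bash
python3 - <<'E'
from h import *
r=[180,0,2.2]
def L(x,z,v=.08,g=15):
    s=robot.line_to(bx(x,-6,z),vel=v,guard=g,rotation=r); o=robot.observe(); print(x,z,s,hb(o["tool_pos"]),round(o["tool_pos"][2],3),o["ft_force"].round(1),round(o["gripper_width"],4),o["gripper_force"],round(o["time"],1)); return s
if not L(80,.097,.05,8):
    robot.set_gripper(.025); o=robot.observe(); print(o["gripper_width"],o["gripper_force"],o["ft_force"].round(1))
    if o["gripper_width"]>.03:
        L(80,.105,.04,20); L(80,.17,.08,20); L(80,.28,.1,20); L(80,.34,.15,20); robot.pause(.5)
a=robot.grab_frame("wrist"); b=robot.grab_frame("scene")
cv2.imwrite("pics/w6.png",cv2.resize(np.vstack([a,cv2.resize(b[50:250,120:440],(640,400))]),(480,600)))
E
```

```text
80 0.097 True [80.6 -6.4] 0.13 [ 1.6 -0.1  0.8] 0.0853 0.0 19.7
```

View pics/w6.png

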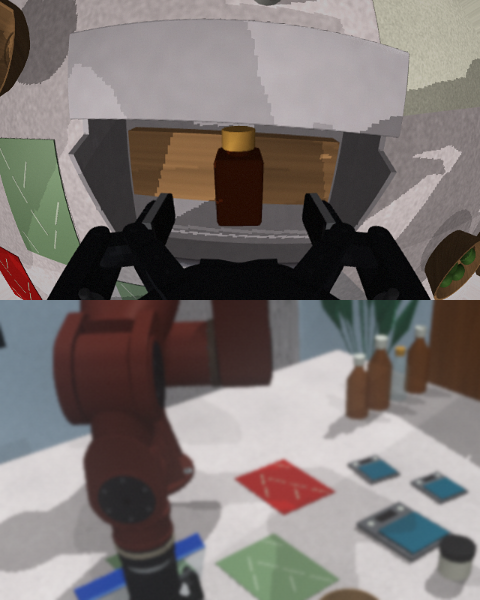

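The guard tripped on a small transient. The bottle at (239,185) is centred between the fingers, so I'll carry on down without another picture.

```bash
python3 - <<'E'
from h import *
r=[180,0,2.2]
def L(x,z,v=.08,g=15):
    s=robot.line_to(bx(x,-6,z),vel=v,guard=g,rotation=r); o=robot.observe(); print(x,z,s,hb(o["tool_pos"]),round(o["tool_pos"][2],3),o["ft_force"].round(1),round(o["gripper_width"],4),o["gripper_force"],round(o["time"],1)); return s
if not L(80,.097,.04,18):
    robot.set_gripper(.025); o=robot.observe(); print(o["gripper_width"],o["gripper_force"],o["ft_force"].round(1))
    if o["gripper_width"]>.03:
        for z,v in((.105,.04),(.17,.08),(.28,.1),(.34,.15)):
            if L(80,z,v,25): break
E
```

```text
80 0.097 True [82.5 -7.1] 0.129 [ 2.4 -0.5  4.4] 0.0855 0.0 20.1
```

The plate's end is catching under a wider part of the wrist. I'll go back up, push the flap further over, come in low from the front, and only then move back to the bottle.

```bash
cat >> h.py <<'E'
def L(x,z,v=.08,g=20,r=[180,0,2.2],y=-6):
    s=robot.line_to(bx(x,y,z),vel=v,guard=g,rotation=r); o=robot.observe(); print(x,z,s,hb(o["tool_pos"]),round(o["tool_pos"][2],3),o["ft_force"].round(1),round(o["gripper_width"],4),round(o["gripper_force"],1),round(o["time"],1)); return s
E
python3 - <<'E'
from h import *
for x,z in((80,.15),(40,.15),(1,.15),(1,.117),(24,.115),(26,.100),(50,.098),(80,.098)):
    if L(x,z): break
E
```

```text
80 0.15 False [80.4 -6.3] 0.151 [ 1.9 -0.4 -0.3] 0.0855 0.0 20.5
40 0.15 False [40.1 -6. ] 0.15 [ 1.6 -0.5  0. ] 0.0854 0.0 21.2
1 0.15 False [ 1.4 -6.1] 0.15 [2.3 0.6 2.2] 0.0855 1.5 21.8
1 0.117 False [ 2.2 -6.1] 0.117 [8.6 1.2 3.6] 0.0857 3.9 22.4
24 0.115 False [23.7 -5.7] 0.114 [0.7 0.3 0. ] 0.0854 0.0 22.8
26 0.1 False [25.3 -5.6] 0.099 [ 2.2 -0.   0.4] 0.0852 0.0 23.2
50 0.098 False [50. -6.] 0.098 [ 1.5 -0.5 -0.1] 0.0853 0.0 23.6
80 0.098 False [79.7 -5.9] 0.098 [-0.4  0.7  0.7] 0.0856 0.0 24.1
```

```bash
python3 - <<'E'
from h import *
robot.set_gripper(.025); o=robot.observe(); print(o["gripper_width"],o["gripper_force"],o["ft_force"].round(1))
if o["gripper_width"]>.03:
    for z,v in((.106,.04),(.17,.08),(.25,.1),(.34,.12)):
        if L(80,z,v,30): break
E
```

```text
0.032875669437955744 60.91831684112549 [1.5 0.1 1.5]
80 0.106 False [80.2 -6.1] 0.106 [ 2.3 -0.1 -0.3] 0.0332 60.5 25.0
80 0.17 False [79.9 -5.9] 0.169 [ 1.5 -0.8 -1.3] 0.0331 60.4 26.0
80 0.25 False [79.9 -5.9] 0.249 [ 1.8  0.3 -1.2] 0.0332 60.2 26.9
80 0.34 False [79.8 -5.9] 0.339 [-0.4  0.1 -0.7] 0.0331 60.4 27.8
```

```bash
python3 - <<'E'
from h import *
r=[180,0,90]
def S(p,v,g=None):
    s=robot.line_to(p,vel=v,guard=g); o=robot.observe(); print(s,o["tool_pos"].round(4),o["ft_force"].round(1),round(o["gripper_width"],4),round(o["time"],1)); return s
robot.move_pose([.52,-.014,.25],r); S([.52,-.014,.11],.15); S([.52,-.014,.0795],.03,6)
robot.set_gripper(.085); robot.pause(.35); S([.52,-.014,.2],.15)
np.save("w7.npy",robot.get_calibration("wrist"),allow_pickle=True)
a=robot.grab_frame("wrist"); cv2.imwrite("pics/w7raw.png",a); b=robot.grab_frame("scene")
cv2.imwrite("pics/w7.png",cv2.resize(np.vstack([a,cv2.resize(b[150:350,120:440],(640,400))]),(480,600)))
E
```

```text
False [ 0.5206 -0.0142  0.111 ] [-0.6 -0.4 -1.5] 0.0335 30.0
False [ 0.5202 -0.014   0.0797] [-0.3 -0.1 -0.7] 0.0331 31.2
False [ 0.5195 -0.0139  0.1989] [-0.3  0.1  0.2] 0.0849 33.0
```

View pics/w7.png

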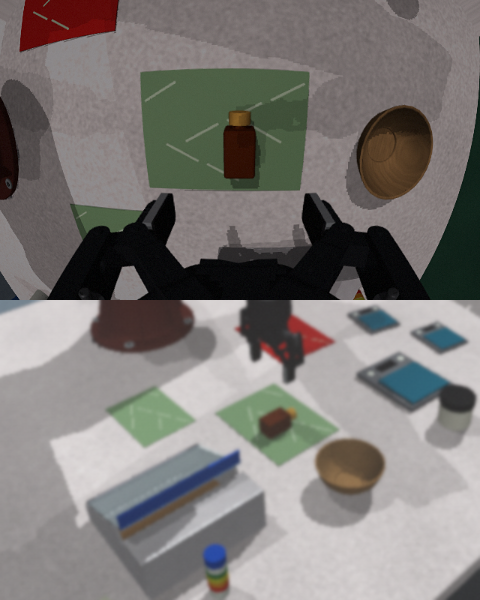

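The bottle lies on the mat with its body at (240,152) and its cap towards +y, and the flap is shut. That was my tenth and last picture, so I'll measure the pose numerically, regrasp tilted, and check IK through to the pan first.

```bash
cat > plan2.py <<'E'
from h import *
c=np.load("w7.npy",allow_pickle=True).item()
P=[fish(c,u/.75,v/.75,.036) for u,v in((224,178),(256,179),(223,125),(256,125))]
f=(P[0]+P[1])/2; b=(P[2]+P[3])/2; k=np.array([0,0,1.])
C0=np.array([.52,-.005,.019]); E=48
rm,zm=tilt(-90,90-E,0)
G=C0+[0,-.005,.007]; Tm=g2t(G,zm)          # grasp 4 mm capward of body centre
Rm=Rn.from_euler('xyz',rm,degrees=True)
c_t=Rm.inv().apply(C0-Tm); a_t=Rm.inv().apply([0,1,0])
def pan(yaw,dz=0):
    rp,zp=tilt(yaw,E,1); Rp=Rn.from_euler('xyz',rp,degrees=True)
    return PAN+k*(.036+dz)-Rp.apply(c_t),rp,Rp.apply(a_t)
E
python3 - <<'E'
from plan2 import *
print("body front/back",f.round(4),b.round(4), "width",np.linalg.norm(P[1]-P[0]).round(4),"Tm",Tm.round(3))
for n,d in(("pre",.1),("at",0)): print(n,robot.ik(Tm-d*zm,rm))
for y in(15,20,25,30,40):
    for dz in(0,.12):
        p,r,a=pan(y,dz); q=robot.ik(p,r); print(y,dz,p.round(3),a.round(2),None if q is None else q.round(0))
print(robot.observe()["q"].round(0))
E
```

```text
body front/back [ 0.5201 -0.0401  0.036 ] [0.5195 0.0195 0.036 ] width 0.0353 Tm [0.52  0.03  0.062]
pre [ 15.2297286   17.07001398  -9.1041856   80.09022787 -45.81111343
 -67.85991586]
at [  7.75102     13.91194894 -20.05736001  64.54950523 -47.42184297
 -78.50197349]
15 0 [0.567 0.272 0.089] [-0. -0.  1.] [ 13. -22. -53.  17.   1.  -1.]
15 0.12 [0.567 0.272 0.209] [-0. -0.  1.] [ 13. -31. -47.  33.   1.  -1.]
20 0 [0.568 0.268 0.089] [-0. -0.  1.] [ 11. -23. -54.  18.   6.  -7.]
20 0.12 [0.568 0.268 0.209] [-0. -0.  1.] [ 11. -32. -47.  33.   6.  -7.]
25 0 [0.57  0.265 0.089] [ 0. -0.  1.] [  9. -23. -54.  19.  11. -12.]
25 0.12 [0.57  0.265 0.209] [ 0. -0.  1.] [  9. -32. -47.  34.  11. -12.]
30 0 [0.572 0.261 0.089] [-0. -0.  1.] [  7. -22. -53.  20.  15. -18.]
30 0.12 [0.572 0.261 0.209] [-0. -0.  1.] [  7. -31. -46.  36.  15. -18.]
40 0 [0.576 0.255 0.089] [0. 0. 1.] [  3. -19. -50.  24.  24. -29.]
40 0.12 [0.576 0.255 0.209] [0. 0. 1.] [  3. -28. -43.  39.  24. -29.]
[-16.  -8. -19.  79.  -0.  74.]
```

```bash
python3 - <<'E'
from plan2 import *
def S(p,v,g=None):
    s=robot.line_to(p,vel=v,guard=g); o=robot.observe(); print(s,o["tool_pos"].round(4),o["ft_force"].round(1),round(o["gripper_width"],4),round(o["gripper_force"],1),round(o["time"],1)); return s
robot.move_pose(Tm-.14*zm,rm)
if not S(Tm-.03*zm,.15,12) and not S(Tm,.05,8):
    robot.set_gripper(.025); o=robot.observe(); print(o["gripper_width"],o["gripper_force"],o["ft_force"].round(1))
    if o["gripper_width"]>.03:
        S(Tm+[0,0,.02],.05,20); S(Tm+[0,0,.2],.2)
        b=robot.grab_frame("top"); cv2.imwrite("pics/t8.png",b)
E
```

```text
False [0.5204 0.0527 0.0829] [0.6 0.2 1.1] 0.0848 0.0 36.1
False [0.52   0.0301 0.0622] [ 0.6  0.4 -0.5] 0.0854 0.0 36.8
0.03326985886847511 59.814879298210144 [-1.  1.  2.]
False [0.5201 0.0301 0.0824] [-0.3  0.4 -1.3] 0.0331 59.6 37.9
False [0.5195 0.0301 0.2607] [-0.8 -0.1 -2.2] 0.0334 59.6 39.0
```

```bash
python3 - <<'E'
from plan2 import *
def S(p,v,g=None):
    s=robot.line_to(p,vel=v,guard=g); o=robot.observe(); print(s,o["tool_pos"].round(4),o["ft_force"].round(1),round(o["gripper_width"],4),round(o["gripper_force"],1),round(o["time"],1)); return s
p,r,a=pan(15,.15); robot.move_pose(p,r); print(robot.observe()["time"],robot.observe()["tcp_rot"].round(1),r.round(1))
S(pan(15,.03)[0],.12); S(pan(15,.005)[0],.04); robot.pause(.3); S(pan(15,-.002)[0],.015,4)
# look for the bottle's cap/body centre line in the scene picture
b=robot.grab_frame("scene"); cv2.imwrite("pics/s9.png",b)
hsv=cv2.cvtColor(b,cv2.COLOR_BGR2HSV); u,v=[int(t) for t in w2p("scene",PAN+k*.036)]
for h in(0,.036,.072): print(h,np.round(w2p("scene",PAN+k*h),1))
for row in range(v-30,v+30,3):
    print(row,[tuple(int(t) for t in hsv[row,cc]) for cc in range(u-16,u+17,4)]) if row%6==v%6 else None
E
```

```text
40.2417 [-179.9   41.9 -164.9] [-180.   42. -165.]
False [0.5679 0.272  0.1203] [ 0.6 -0.3 -1.3] 0.0331 59.6 41.4
False [0.5674 0.2719 0.0943] [-0.1  0.  -1.2] 0.033 59.6 42.2
True [0.5676 0.272  0.0891] [1.2 1.4 1.7] 0.0333 59.8 42.9
0 [395.1 203.4]
0.036 [396.2 193.9]
0.072 [397.3 184. ]
163 [(150, 6, 43), (165, 7, 76), (173, 7, 151), (0, 6, 123), (0, 6, 199), (0, 5, 200), (174, 6, 201), (0, 6, 198), (5, 8, 190)]
169 [(150, 6, 44), (150, 12, 43), (150, 10, 50), (150, 6, 46), (160, 6, 139), (110, 7, 115), (120, 4, 58), (105, 26, 80), (102, 64, 111)]
175 [(150, 12, 44), (150, 6, 43), (150, 6, 44), (150, 7, 69), (120, 10, 51), (120, 8, 91), (99, 113, 97), (99, 162, 115), (99, 164, 115)]
181 [(0, 6, 46), (165, 10, 50), (150, 5, 47), (150, 5, 47), (16, 54, 100), (7, 12, 199), (0, 6, 171), (130, 8, 92), (100, 85, 93)]
187 [(150, 11, 48), (120, 4, 69), (120, 8, 61), (12, 44, 58), (18, 143, 125), (18, 128, 126), (4, 9, 194), (0, 6, 202), (0, 7, 191)]
193 [(0, 0, 44), (135, 10, 49), (135, 11, 48), (6, 17, 75), (6, 100, 61), (8, 115, 71), (176, 11, 160), (0, 8, 200), (174, 6, 203)]
199 [(100, 70, 80), (99, 127, 84), (99, 78, 62), (150, 5, 51), (6, 17, 76), (5, 84, 58), (99, 141, 101), (98, 133, 123), (102, 16, 161)]
205 [(101, 112, 75), (100, 108, 73), (100, 90, 65), (0, 22, 58), (8, 78, 59), (100, 59, 65), (98, 147, 106), (99, 147, 111), (99, 157, 122)]
211 [(110, 22, 71), (102, 84, 70), (99, 101, 68), (99, 100, 69), (99, 140, 93), (99, 159, 119), (99, 153, 118), (100, 109, 96), (105, 19, 81)]
217 [(0, 8, 133), (135, 6, 83), (105, 13, 77), (100, 80, 80), (99, 141, 105), (102, 39, 84), (110, 9, 87), (6, 8, 151), (6, 9, 149)]
```

The bottle's foot met the pan at exactly the predicted height, with brass cap colour above amber in the scene picture. Releasing and backing off.

```bash
python3 - <<'E'
from plan2 import *
robot.set_gripper(.06); robot.set_gripper(.085); robot.pause(.3)
p,r,a=pan(15); z=tilt(15,E,1)[1]
robot.line_to(p-.13*z,vel=.1); robot.line_to(p-.13*z+[0,0,.1],vel=.15); robot.pause(.5)
o=robot.observe(); print(o["tool_pos"].round(3),o["ft_force"].round(1),o["time"])
b=np.mean([robot.grab_frame("scene").astype(float) for _ in range(4)],0).astype(np.uint8); cv2.imwrite("pics/s10.png",b)
t=np.mean([robot.grab_frame("top").astype(float) for _ in range(4)],0).astype(np.uint8); cv2.imwrite("pics/t10.png",t)
def seg(im,lo,hi,box,nm):
    x0,y0,x1,y1=box; m=cv2.inRange(cv2.cvtColor(im,cv2.COLOR_BGR2HSV),lo,hi)[y0:y1,x0:x1]
    n,_,st,ce=cv2.connectedComponentsWithStats(m); 
    if n<2: print(nm,"none");return
    i=1+np.argmax(st[1:,4]); s=st[i]; print(nm,"center",(ce[i]+[x0,y0]).round(1),"bbox",s[0]+x0,s[1]+y0,s[2],s[3],"area",s[4])
seg(b,(0,60,30),(14,255,110),(375,165,420,220),"scene body"); seg(b,(15,80,80),(28,255,255),(375,165,420,220),"scene cap")
seg(t,(10,70,60),(28,255,255),(225,140,290,205),"top cap"); 
for h in(0,.027,.054,.065): print(h,np.round(w2p("scene",PAN+k*h),1))
print("top cap expected",np.round(w2p("top",PAN+k*.072),1))
ref=cv2.imread("pics/topavg.png")
for n,lo,hi,bb in(("lip",(100,90,40),(130,255,255),(395,130,490,170)),("bowl",(5,60,50),(25,255,255),(325,105,378,158)),("tubecap",(100,90,60),(130,255,255),(430,110,465,140))):
    seg(ref,lo,hi,bb,n+" before"); seg(t,lo,hi,bb,n+" now")
E
```

```text
Traceback (most recent call last):
plant.IKError: the arm cannot follow that straight line within its joint ranges
```

```bash
python3 - <<'E'
from plan2 import *
p,r,a=pan(15); z=tilt(15,E,1)[1]
for d in(.09,.06,.03):
    try: robot.line_to(p-d*z,vel=.08); print("back",d); break
    except robot.IKError: pass
q=robot.observe()["tool_pos"]
robot.line_to(q+[0,0,.15],vel=.1); robot.pause(.5)
o=robot.observe(); print(o["tool_pos"].round(3),o["ft_force"].round(1),o["time"],o["gripper_width"])
b=np.mean([robot.grab_frame("scene").astype(float) for _ in range(4)],0).astype(np.uint8); cv2.imwrite("pics/s10.png",b)
t=np.mean([robot.grab_frame("top").astype(float) for _ in range(4)],0).astype(np.uint8); cv2.imwrite("pics/t10.png",t)
def seg(im,lo,hi,box,nm):
    x0,y0,x1,y1=box; m=cv2.inRange(cv2.cvtColor(im,cv2.COLOR_BGR2HSV),lo,hi)[y0:y1,x0:x1]
    n,_,st,ce=cv2.connectedComponentsWithStats(m); 
    if n<2: print(nm,"none");return
    i=1+np.argmax(st[1:,4]); s=st[i]; print(nm,"center",(ce[i]+[x0,y0]).round(1),"bbox",s[0]+x0,s[1]+y0,s[2],s[3],"area",s[4])
seg(b,(0,60,30),(14,255,110),(375,165,420,220),"scene body"); seg(b,(15,80,80),(28,255,255),(375,165,420,220),"scene cap")
seg(t,(10,70,60),(28,255,255),(225,140,290,205),"top cap"); 
for h in(0,.027,.054,.065): print(h,np.round(w2p("scene",PAN+k*h),1))
print("top cap expected",np.round(w2p("top",PAN+k*.072),1))
ref=cv2.imread("pics/topavg.png")
for n,lo,hi,bb in(("lip",(100,90,40),(130,255,255),(395,130,490,170)),("bowl",(5,60,50),(25,255,255),(325,105,378,158)),("tubecap",(100,90,60),(130,255,255),(430,110,465,140))):
    seg(ref,lo,hi,bb,n+" before"); seg(t,lo,hi,bb,n+" now")
E
```

```text
back 0.09
[0.509 0.256 0.306] [-1.  -0.6  1. ] 47.3917 0.08520723684935091
scene body center [395.9 196.6] bbox 391 188 12 18 area 166
scene cap center [397.3 186.4] bbox 394 183 7 8 area 44
top cap center [250.5 162.1] bbox 246 158 10 10 area 78
0 [395.1 203.4]
0.027 [395.9 196.3]
0.054 [396.8 189. ]
0.065 [397.1 185.9]
top cap expected [250.1 161.8]
lip before center [443.3 156.7] bbox 408 155 71 5 area 167
lip now center [442.9 156.7] bbox 407 155 72 5 area 166
bowl before center [349.3 131.6] bbox 331 113 38 38 area 1112
bowl now center [349.3 131.6] bbox 331 113 38 38 area 1109
tubecap before center [447.3 122.5] bbox 442 118 11 10 area 82
tubecap now center [447.3 122.5] bbox 442 118 11 10 area 82
```

The bottle stands upright in the centre of the pan, the flap is shut, and the bowl and tube haven't moved.

```bash
python3 -c "
from plant import robot
print(robot.job_done())"
```

```text
the job is handed in; nothing more can be done
None
```

I handed the job in at about 47 s: the bottle was laid on the green mat, retaken and stood upright at the centre of the teal pan; the flap is shut, the bowl and tube haven't moved, I didn't re-measure the jar, and no verdict came back.

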